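Release the battery pack from the bench charger

ROBOT

A 6-joint arm with a two-finger parallel gripper is mounted at the origin on the work surface. World frame = base frame: x ahead of the robot, y to its left, z up, the work surface at z = 0. Lengths are in m, angles in rad, forces in N, time in s.
With the tool pointing down it reaches from about 0.375 to 0.975 m from the base axis. Payload 3.8 kg.
Tool frame: the origin (TCP) lies at the very end of the fingers, on their centre line; the grasp point (between the pads) lies 19 mm behind it; z points along the fingers, y is the line along which they close (so a half turn about z gives the same grasp; the last joint's range is limited). The gripper opens to 85 mm and grips with 20 to 120 N. Pads are 22 mm wide; open, the fingers measure 114 mm over their backs; the gripper's body (76 mm by 85 mm) begins 54 mm behind the grasp point. The pads swing forward as they close: fully open they stand 13 mm farther back than shut.
Start: joints at [-1.207, 0.264, 1.604, -0, 1.274, -0.037], TCP at [0.263, -0.622, 0.231] pointing down, gripper open.
Joint ranges: [-2.63, 2.63], [-0.94, 2.18], [0.31, 2.57], [-1.31, 4.45], [0, 2.66], [-2.55, 2.55]. Speed limits (rad/s): [2.57, 2.57, 3.14, 3.14, 3.14, 3.14].

INTERFACE

Orientations are given as a unit quaternion [x, y, z, w].
In Python, from cell import env, imaging gives the robot as it stands.
- The arm moves only by the tool drive_tool, never from a script. Its argument "rows" is a list of rows, each an object of numbers: "x", "y", "z": the shift along the world's x, y, z in cm; "twist": the turn about the world's z in rad; "gripper": the closure in counts, from 0 (fully open) to 255 (shut). A call has 1 to 10 rows; each row shifts and turns the commanded pose from where the row before left it; what a row does not reach is not made up. A row lasts 1/10 s, in which the tool goes at most 50 mm and 8.59 degrees, less where a joint would pass 70% of its speed; a pose out of reach is approached as far as the arm can. A call is refused whole if a number of a shift passes 5 or a number of a turn 0.15, either way. A call with a gripper value outside its range is refused whole. The fingers move at their own pace and stop on an object; "grip_force" is the grip in N (left out, the last holds). Time passes only in rows, so rows that do not move let the fingers close. It gives the time, the measured TCP pose, the force, the opening and the grip force at its end, in the units of the state.
- env.state(): the state, without advancing time (a new reading comes with each control period).
- imaging.capture(name): name is "side" or "top"; returns (picture, depth): 480x640x3 uint8, blue, green, red; 480x640 float32, m along the optical axis (not along the pixel's ray), 0 where there is no reading.
- imaging.camera_model(name): a dict with "fovy" (degrees; the focal length in pixels is half the picture's height over the tangent of half this angle, whatever the lens; pixels are square), "cx", "cy" (the principal point, pixels), "origin" and "attitude" of the camera in the world. Camera axes: x right, y down, z forward; pixel columns grow to the right and rows downward; lengths in m; the calibration is good to about 2 mm. A picture is of the moment at which its call begins. camera_model takes no time and is no camera call.
- env.close_job(): hands the job in; it is judged then, once.
The state is a dict: "t": time; "joint_positions": joint angles; "joint_velocities": joint speeds; "effort": joint torques, N m; "ee_pos": TCP position; "tool_rot": TCP orientation; "contact_force": force on the tool from outside, world axes, zero at the start; "moment": the same for the moment, N m; "opening": finger opening in m; "grasp_force": force on a finger pad.
Only numpy, scipy, OpenCV 4.12 (cv2) and the standard library are available. Lean on these libraries where they do the work, as an engineer would, in place of code of your own. Each camera call takes 0.05 s, during which the arm holds its last target. There are 200 camera calls.

TASK

Two tool-battery chargers stand on the bench; only one has a battery pack in it. On that one, press the two round release buttons on its top together, one fingertip on each, and keep both fully down until the spring has pushed the pack all the way out to its stop; then let go and move clear. Work only through the buttons: do not touch the pack, do not press the empty charger's buttons, and leave everything lying or standing around as it is.

Things in the scene. Friction and masses are not known exactly. Their poses are not given: they have to be found in the camera images.
- charger: the loaded charger, grey, fixed to the bench. Origin: on the bench surface, directly below the mid-point of its two buttons; z up, +y along the line of the buttons, -x the way the pack slides out. It is level, turned up to 0.4 rad. A box-shaped tower (x -40 to +65 mm, y +-60 mm) has its flat top 84 mm above the bench and an open bay towards -x; a tray 12 mm thick (lips to 22 mm high) runs in front to x = -155 mm. A socket stands on the top behind the buttons.
- release_left_top (a point): centre of the top face of the loaded charger's button on its +y side: a round black plastic cap 26 mm in diameter, the axis vertical, 28 mm from the middle (the two caps are 56 mm apart centre to centre). At rest the cap's top is 93 mm above the bench, 9 mm proud of the tower's top; the point moves with the cap.
- release_right_top (a point): the same for the button on the -y side.
- release_left (a joint): how far the +y button is pressed down, m: 0 at rest, 0.006 fully down (a hard stop, cap 3 mm proud). Springs back up by itself. Takes about 2 N to start and 5 N to hold fully down, plus up to 1 N of latch friction; each button must be more than 4 mm down to free its latch.
- release_right (a joint): the same for the -y button.
- battery (a joint): how far the pack has slid out, m: about 0 when locked in, 0.042 at its outer stop. A damped spring pushes it out in about 2 s while both buttons are down; with either button up it is held, and if a button is let go early it catches again part-way (at about 14 or 28 mm).
- battery_front (a point): centre of the pack's outer end face. The pack is black plastic, 78 mm wide, top 58 mm above the bench; locked in, its end stands 70 mm out of the tower in -x (110 mm from the charger's origin), fully out 112 mm.
- spare_charger: the empty charger: same shape, size and origin as the other, but nothing in its bay. Not to be operated.
- spare_left (a joint): travel of the empty charger's +y button, m, 0 at rest; leave alone.
- spare_right (a joint): travel of the empty charger's -y button, m, 0 at rest; leave alone.
- socket_a: steel socket, 22 mm diameter, 30 mm high, loose, standing on top of the loaded charger 45 to 50 mm behind the line of the buttons (its +x side), so its top is 114 mm above the bench. Origin: centre of the underside. Leave alone.
- socket_b: same socket on top of the empty charger. Leave alone.
- collar: loose aluminium collar, 36 mm diameter, 18 mm high, lying between the chargers; leave alone.
- bearing: loose steel bearing ring, 40 mm diameter, 12 mm high; leave alone.
- flap_disc: loose grinding disc, 110 mm diameter, 14 mm high; leave alone.
- screwdriver: loose screwdriver lying beyond the chargers; leave alone.
- wrench: loose wrench lying at the left; leave alone.
- spray_can: loose upright can, 60 mm diameter, 170 mm high, to the right; leave alone.

How it is judged:
On the way, in this order (a step that is already met when the one before it is completed fails the run):
1. both release buttons are down together under the fingertips while the pack is still in (value of joint each of release_left, release_right above 0.004 m and contact force between the fingers and release_left above 0.3 N and contact force between the fingers and release_right above 0.3 N and value of joint battery below 0.03 m), for 0.1 s.
2. the pack has reached its outer stop while the fingertips still hold both buttons down (value of joint each of release_left, release_right above 0.004 m and contact force between the fingers and release_left above 0.3 N and contact force between the fingers and release_right above 0.3 N and value of joint battery above 0.039 m), for 0.2 s.
At the end, for the whole second after the job is handed in: the pack is out at its stop (more than 39 of 42 mm) and all four buttons are back up (less than 1 mm down) (value of joint battery above 0.039 m and value of joint each of release_left, release_right, spare_left, spare_right below 0.001 m); the robot touches nothing.
It fails at once if the pack is touched (more than 1 N) (contact force between any of the fingers, the arm and battery above 1 N).
It fails at once if a button of the empty charger is pressed (more than 2 mm) (value of joint any of spare_left, spare_right above 0.002 m).
It fails at once if a loose thing nearby is lifted, carried or shifted by more than 15 mm (distance of any of socket_a, socket_b, collar, bearing, flap_disc, screwdriver, wrench, spray_can from where it was at the start of the episode above 0.015 m).
It also fails if it takes over 32 s, if anything falls off the work surface, if the arm or the gripper's body presses on something with over 40 N, if the wrist force passes 120 N, or if a joint passes its speed limit or range.

## Working session

There is one attempt and no reset: what is moved stays moved. The work goes in short steps, Python scripts to look and compute and a tool call to move; the robot and the scene stay as the last step left them, time stands still between calls to the robot, and variables do not carry over. Pictures are saved under pics/ and viewed, at most 10 in all, crops included, and the job is handed in when it is done.

Besides the shell and the picture viewer there is one more tool, called after "Request:" in YAML: its name, and indented under it one key for each argument. drive_tool: Moves the arm, as the interface text tells. Its arguments: {"type":"object","properties":{"rows":{"type":"array","items":{"type":"object","properties":{"x":{"type":"number"},"y":{"type":"number"},"z":{"type":"number"},"twist":{"type":"number"},"gripper":{"type":"number"}}}},"grip_force":{"type":"number"}},"required":["rows"]}

```bash
mkdir -p pics
cat > h.py <<'E'
import numpy as np, cv2
from cell import env, imaging
from scipy.spatial.transform import Rotation as R
def cam(n):
    m=imaging.camera_model(n); f=240/np.tan(np.radians(m["fovy"])/2)
    a=np.array(m["attitude"],float); A=R.from_quat(a).as_matrix() if a.size==4 else a
    return f,m["cx"],m["cy"],np.array(m["origin"]),A
def plane(n,px,z):
    f,cx,cy,o,A=cam(n); px=np.atleast_2d(px).astype(float)
    d=np.c_[(px[:,0]-cx)/f,(px[:,1]-cy)/f,np.ones(len(px))]@A.T
    return o+d*((z-o[2])/d[:,2])[:,None]
def cloud(n,depth):
    f,cx,cy,o,A=cam(n); v,u=np.mgrid[:480,:640]
    return (np.dstack([(u-cx)/f,(v-cy)/f,np.ones_like(u)])*depth[...,None])@A.T+o
E
python3 - <<'E'
from h import *
for n in("top","side"):
    p,d=imaging.capture(n); cv2.imwrite(f"pics/{n}.png",p); np.save(n+"_d.npy",d); print(n,imaging.camera_model(n))
print(env.state())
E
```

```text
top {'fovy': 53.963291449432326, 'cx': 329.64032471962275, 'cy': 238.48405159469755, 'origin': array([ 0.53725582, -0.00894013,  1.38757594]), 'attitude': array([-0.70523934,  0.70864259, -0.00994639,  0.01908451])}
side {'fovy': 44.20334334393566, 'cx': 314.6820966443254, 'cy': 243.68193425057112, 'origin': array([0.03370226, 0.93141011, 0.95331457]), 'attitude': array([-0.24624216,  0.8661033 , -0.41915378,  0.1163614 ])}
{'t': 0.1, 'joint_positions': array([-1.20689784e+00,  2.64703409e-01,  1.60527913e+00, -1.00530227e-05,
        1.27373179e+00, -3.69287982e-02]), 'joint_velocities': array([-0.00065549, -0.00130903, -0.00331904,  0.00118569, -0.00068677,
       -0.00270005]), 'effort': array([-1.23700697e-04, -5.16708219e+01, -3.68589950e+01, -6.38859410e-05,
        6.27268542e-03,  2.49036964e-05]), 'ee_pos': array([ 0.26310246, -0.62086091,  0.23004679]), 'tool_rot': array([ 9.79983470e-01,  1.99076047e-01, -1.77399538e-04, -1.04590727e-03]), 'contact_force': array([0.11829238, 0.5692753 , 0.79589798]), 'moment': array([ 0.01315812, -0.03712295,  0.00261976]), 'grasp_force': 0.0, 'opening': 0.08523999044791104}
```

View pics/top.png

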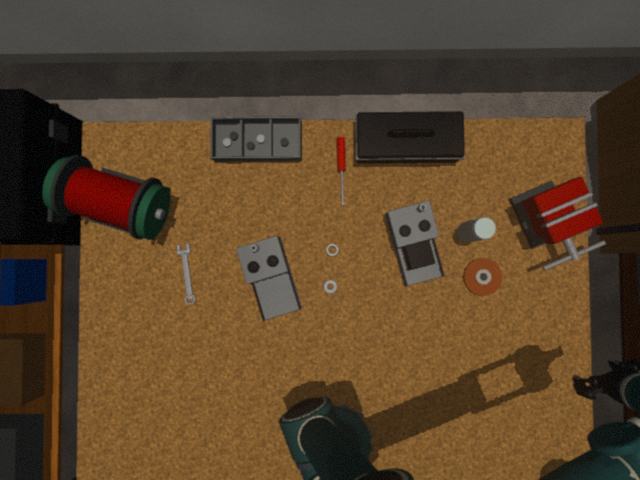

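View pics/side.png

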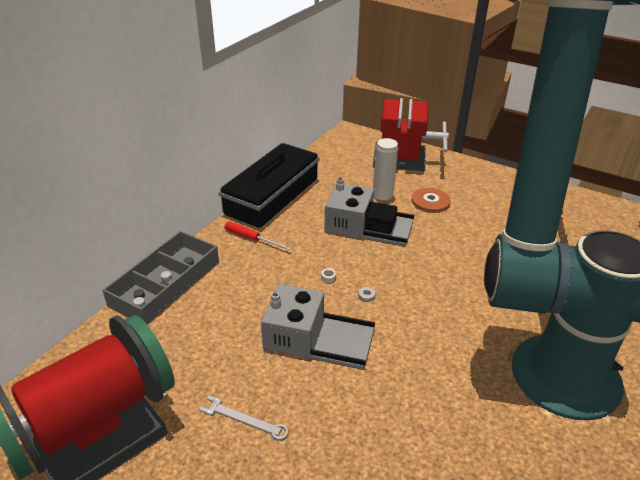

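The top view shows the loaded charger at right, with buttons near (405,231) and (424,226) and its socket near (421,208). The empty charger is at left. In the side view the loaded buttons are near (357,191) and (352,203).

Run:
```python
from h import *
def caps(n,box,lo,hi):
    g=cv2.cvtColor(cv2.imread(f"pics/{n}.png"),cv2.COLOR_BGR2GRAY); x0,y0,x1,y1=box
    m=(g[y0:y1,x0:x1]<45).astype(np.uint8)
    k,_,st,c=cv2.connectedComponentsWithStats(m)
    return [(c[i]+[x0,y0],st[i]) for i in range(1,k) if lo<st[i][4]<hi]
for n,b in(("top",(392,212,440,242)),("side",(340,182,368,212))):
    for c,s in caps(n,b,10,400): print(n,c.round(1),s,plane(n,c,.0915)[0].round(4))
d=np.load("top_d.npy"); P=cloud("top",d)
S=P[195:295,380:450].reshape(-1,3); T=S[(S[:,2]>.078)&(S[:,2]<.088)]
print(len(T),np.percentile(T[:,2],[5,50,95]).round(4))
r=cv2.minAreaRect((T[:,:2]*1000).astype(np.float32)); print("tower top rect",r)
C=P[215:260,455:505].reshape(-1,3);C=C[C[:,2]>.15];print("can",C.mean(0).round(3))
K=S[S[:,2]>.105]; print("socket",K.mean(0).round(4),len(K))
q=env.state()["tool_rot"];print("tool y",R.from_quat(q).as_matrix()[:,1].round(3))
im=cv2.imread("pics/top.png")[195:295,380:510]; im2=cv2.imread("pics/side.png")[165:250,315:425]
cv2.imwrite("pics/c.png",np.vstack([cv2.resize(im,(390,300)),cv2.resize(im2,(390,300))]))
```

```text
top [424.2 225.4] [28  9 10 10 68] [ 0.6253 -0.2524  0.0915]
top [404.5 230.5] [ 8 14 10 10 61] [ 0.6114 -0.1982  0.0915]
top [392.6 237.3] [ 0 20  3 10 15] [ 0.5928 -0.1653  0.0915]
side [356.9 191.1] [12  6 11  7 65] [ 0.622  -0.2454  0.0915]
side [352.  202.5] [ 7 17 11  8 73] [ 0.6074 -0.1918  0.0915]
1354 [0.079  0.0828 0.0867]
tower top rect ((631.0923461914062, -222.58822631835938), (104.9294662475586, 120.98702239990234), 14.642690658569336)
can [ 0.611 -0.381  0.194]
socket [ 0.6196 -0.1502  0.6186] 63
tool y [ 0.39  -0.921 -0.002]
```

View pics/c.png

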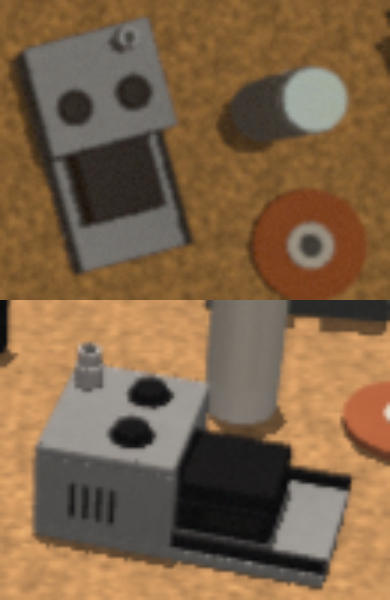

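Request:
drive_tool:
  rows:
    - {"x":1.7,"y":2,"z":1,"gripper":128}
    - {"x":1.7,"y":2,"z":1,"gripper":128}
    - {"x":1.7,"y":2,"z":1,"gripper":128}
    - {"x":1.7,"y":2,"twist":-0.03}
    - {"x":1.7,"y":2,"twist":-0.03}
    - {"x":1.7,"y":2,"twist":-0.03}
    - {"x":1.7,"y":2,"twist":-0.03}
    - {"x":1.7,"y":2,"twist":-0.03}
    - {"x":1.7,"y":2}
    - {"x":1.7,"y":2}

```text
invalid input at $.rows[0]: expected keys x, y, z, twist, gripper
```

Request:
drive_tool:
  rows:
    - {"x":1.8,"y":2}
    - {"x":1.8,"y":2}
    - {"x":1.8,"y":2}
    - {"x":1.8,"y":2}
    - {"x":1.8,"y":2}
    - {"x":1.8,"y":2}
    - {"x":1.8,"y":2}
    - {"x":1.8,"y":2}
    - {"x":1.8,"y":2}
    - {"x":1.8,"y":1.6}

```text
invalid input at $.rows[0]: expected keys x, y, z, twist, gripper
```

Request:
drive_tool:
  rows:
    - {"x":0}
    - {"x":0}
    - {"x":0}

```text
invalid input at $.rows[0]: expected keys x, y, z, twist, gripper
```

Request:
drive_tool:
  rows:
    - {"x":1.7,"y":2,"z":1,"twist":0,"gripper":128}
    - {"x":1.7,"y":2,"z":1,"twist":0,"gripper":128}
    - {"x":1.7,"y":2,"z":1,"twist":0,"gripper":128}
    - {"x":1.7,"y":2,"z":0,"twist":-0.03,"gripper":128}
    - {"x":1.7,"y":2,"z":0,"twist":-0.03,"gripper":128}
    - {"x":1.7,"y":2,"z":0,"twist":-0.03,"gripper":128}
    - {"x":1.7,"y":2,"z":0,"twist":-0.03,"gripper":128}
    - {"x":1.7,"y":2,"z":0,"twist":-0.03,"gripper":128}
    - {"x":1.7,"y":2,"z":0,"twist":0,"gripper":128}
    - {"x":1.7,"y":2,"z":0,"twist":0,"gripper":128}

```text
t: 1.1
ee_pos: [0.4337, -0.4203, 0.2607]
tool_rot: [0.992, 0.125, -0.0, -0.0]
contact_force: [0.3, -0.4, -0.3]
opening: 0.0423
grasp_force: 0.0
```

Request:
drive_tool:
  rows:
    - {"x":1.8,"y":2,"z":0,"twist":0,"gripper":128}
    - {"x":1.8,"y":2,"z":0,"twist":0,"gripper":128}
    - {"x":1.8,"y":2,"z":0,"twist":0,"gripper":128}
    - {"x":1.8,"y":2,"z":0,"twist":0,"gripper":128}
    - {"x":1.8,"y":2,"z":0,"twist":0,"gripper":128}
    - {"x":1.8,"y":2,"z":0,"twist":0,"gripper":128}
    - {"x":1.8,"y":2,"z":0,"twist":0,"gripper":128}
    - {"x":1.8,"y":2,"z":0,"twist":0,"gripper":128}
    - {"x":1.8,"y":2,"z":0,"twist":0,"gripper":128}
    - {"x":1.8,"y":1.6,"z":0,"twist":0,"gripper":128}

```text
t: 2.1
ee_pos: [0.6137, -0.2241, 0.2606]
tool_rot: [0.992, 0.125, -0.001, -0.0]
contact_force: [0.4, 0.2, -0.6]
opening: 0.0425
grasp_force: 0.0
```

Request:
drive_tool:
  rows:
    - {"x":0,"y":0,"z":0,"twist":0,"gripper":128}
    - {"x":0,"y":0,"z":0,"twist":0,"gripper":128}
    - {"x":0,"y":0,"z":0,"twist":0,"gripper":128}

```text
t: 2.4
ee_pos: [0.6126, -0.226, 0.2608]
tool_rot: [0.992, 0.125, -0.001, -0.0]
contact_force: [-0.2, -0.5, 0.5]
opening: 0.0424
grasp_force: 0.0
```

Request:
drive_tool:
  rows:
    - {"x":0.5,"y":0.1,"z":-2,"twist":0,"gripper":128}
    - {"x":0,"y":0,"z":-3,"twist":0,"gripper":128}
    - {"x":0,"y":0,"z":-3,"twist":0,"gripper":128}
    - {"x":0,"y":0,"z":-3,"twist":0,"gripper":128}
    - {"x":0,"y":0,"z":-2,"twist":0,"gripper":128}
    - {"x":0,"y":0,"z":-1.2,"twist":0,"gripper":128}
    - {"x":0,"y":0,"z":0,"twist":0,"gripper":128}
    - {"x":0,"y":0,"z":0,"twist":0,"gripper":128}

```text
t: 3.2
ee_pos: [0.6186, -0.2252, 0.1201]
tool_rot: [0.992, 0.125, 0.0, 0.0]
contact_force: [0.5, -0.3, 0.8]
opening: 0.0426
grasp_force: 0.0
```

Run:
```python
from h import *
p,d=imaging.capture("side"); q,_=imaging.capture("top"); cv2.imwrite("pics/side2.png",p)
a=cv2.resize(p[130:250,300:440],(700,600),interpolation=cv2.INTER_CUBIC); cv2.imwrite("pics/c2.png",a)
print(env.state()["ee_pos"])
```

```text
[ 0.61947821 -0.2252641   0.12127228]
```

View pics/c2.png

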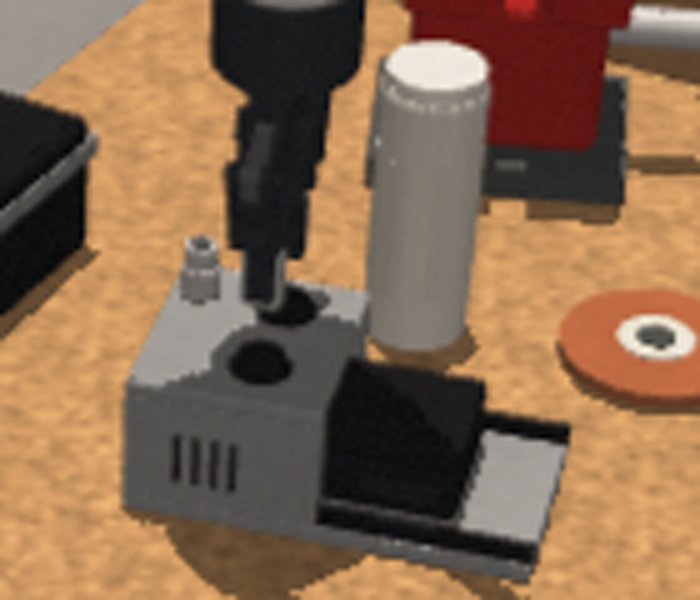

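The +y fingertip, at crop pixel (262,305), sits right above its cap at (262,362), so it is aligned. Next I creep down with force feedback.

Request:
drive_tool:
  rows:
    - {"x":0,"y":0,"z":-0.8,"twist":0,"gripper":128}
    - {"x":0,"y":0,"z":-0.8,"twist":0,"gripper":128}
    - {"x":0,"y":0,"z":-0.8,"twist":0,"gripper":128}
    - {"x":0,"y":0,"z":-0.3,"twist":0,"gripper":128}
    - {"x":0,"y":0,"z":0,"twist":0,"gripper":128}

```text
t: 3.8
ee_pos: [0.6178, -0.2242, 0.0914]
tool_rot: [0.992, 0.125, -0.001, -0.0]
contact_force: [0.3, -1.3, 0.1]
opening: 0.0425
grasp_force: 0.0
```

Request:
drive_tool:
  rows:
    - {"x":0,"y":0,"z":-0.2,"twist":0,"gripper":128}
    - {"x":0,"y":0,"z":0,"twist":0,"gripper":128}

```text
t: 4.0
ee_pos: [0.6186, -0.2246, 0.0907]
tool_rot: [0.992, 0.125, 0.0, 0.0]
contact_force: [-1.4, 0.3, 2.7]
opening: 0.0426
grasp_force: 1.0
```

Request:
drive_tool:
  rows:
    - {"x":0,"y":0,"z":-0.2,"twist":0,"gripper":128}
    - {"x":0,"y":0,"z":0,"twist":0,"gripper":128}

```text
t: 4.2
ee_pos: [0.6185, -0.2245, 0.0894]
tool_rot: [0.992, 0.125, 0.0, 0.0]
contact_force: [-1.5, 0.6, 5.8]
opening: 0.0426
grasp_force: 2.8
```

Request:
drive_tool:
  rows:
    - {"x":0,"y":0,"z":-0.2,"twist":0,"gripper":128}
    - {"x":0,"y":0,"z":0,"twist":0,"gripper":128}

```text
t: 4.4
ee_pos: [0.6186, -0.2245, 0.0876]
tool_rot: [0.992, 0.125, 0.0, 0.0]
contact_force: [-3.3, 0.9, 7.9]
opening: 0.0424
grasp_force: 3.6
```

Request:
drive_tool:
  rows:
    - {"x":0,"y":0,"z":-0.2,"twist":0,"gripper":128}
    - {"x":0,"y":0,"z":0,"twist":0,"gripper":128}

```text
t: 4.6
ee_pos: [0.6186, -0.2246, 0.0858]
tool_rot: [0.992, 0.125, 0.0, 0.0]
contact_force: [-3.8, 1.3, 8.6]
opening: 0.0426
grasp_force: 4.5
```

Request:
drive_tool:
  rows:
    - {"x":0,"y":0,"z":-0.1,"twist":0,"gripper":128}
    - {"x":0,"y":0,"z":0,"twist":0,"gripper":128}

```text
t: 4.8
ee_pos: [0.6186, -0.2245, 0.0853]
tool_rot: [0.992, 0.125, 0.0, 0.0]
contact_force: [-4.5, 2.7, 9.8]
opening: 0.0426
grasp_force: 4.8
```

Request:
drive_tool:
  rows:
    - {"x":0,"y":0,"z":-0.1,"twist":0,"gripper":128}
    - {"x":0,"y":0,"z":0,"twist":0,"gripper":128}

```text
t: 5.0
ee_pos: [0.6186, -0.2245, 0.0851]
tool_rot: [0.992, 0.125, 0.0, 0.0]
contact_force: [-6.4, 2.0, 13.8]
opening: 0.0424
grasp_force: 6.9
```

Request:
drive_tool:
  rows:
    - {"x":0,"y":0,"z":-0.1,"twist":0,"gripper":128}
    - {"x":0,"y":0,"z":0,"twist":0,"gripper":128}

```text
t: 5.2
ee_pos: [0.6187, -0.2246, 0.0851]
tool_rot: [0.992, 0.125, 0.0, 0.0]
contact_force: [-8.4, 3.1, 17.5]
opening: 0.0426
grasp_force: 9.1
```

Run:
```python
from h import *
p,d=imaging.capture("side")
a=cv2.resize(p[130:250,300:440],(700,600),interpolation=cv2.INTER_CUBIC); cv2.imwrite("pics/c3.png",a)
print(env.state()["ee_pos"],env.state()["contact_force"])
```

```text
[ 0.61867481 -0.22458622  0.08510546] [-8.2918428   2.98067605 17.94603948]
```

View pics/c3.png

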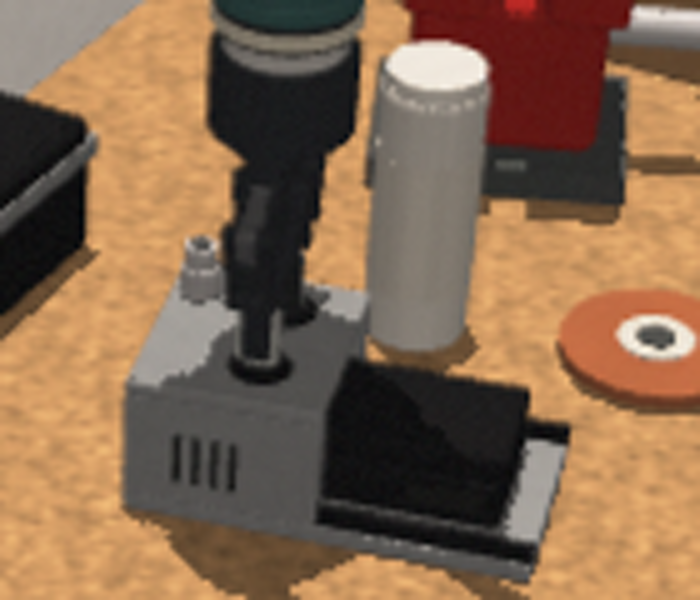

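Both caps are on their stops and the pack's end has moved from about x=485 to x=530 in the crop. I hold while it slides out.

Request:
drive_tool:
  rows:
    - {"x":0,"y":0,"z":0,"twist":0,"gripper":128}
    - {"x":0,"y":0,"z":0,"twist":0,"gripper":128}
    - {"x":0,"y":0,"z":0,"twist":0,"gripper":128}
    - {"x":0,"y":0,"z":0,"twist":0,"gripper":128}
    - {"x":0,"y":0,"z":0,"twist":0,"gripper":128}
    - {"x":0,"y":0,"z":0,"twist":0,"gripper":128}
    - {"x":0,"y":0,"z":0,"twist":0,"gripper":128}
    - {"x":0,"y":0,"z":0,"twist":0,"gripper":128}
    - {"x":0,"y":0,"z":0,"twist":0,"gripper":128}
    - {"x":0,"y":0,"z":0,"twist":0,"gripper":128}

```text
t: 6.25
ee_pos: [0.6187, -0.2246, 0.0851]
tool_rot: [0.992, 0.125, 0.0, 0.0]
contact_force: [-8.6, 2.3, 17.7]
opening: 0.0422
grasp_force: 9.0
```

Request:
drive_tool:
  rows:
    - {"x":0,"y":0,"z":0,"twist":0,"gripper":128}
    - {"x":0,"y":0,"z":0,"twist":0,"gripper":128}
    - {"x":0,"y":0,"z":0,"twist":0,"gripper":128}
    - {"x":0,"y":0,"z":0,"twist":0,"gripper":128}
    - {"x":0,"y":0,"z":0,"twist":0,"gripper":128}
    - {"x":0,"y":0,"z":0,"twist":0,"gripper":128}
    - {"x":0,"y":0,"z":0,"twist":0,"gripper":128}
    - {"x":0,"y":0,"z":0,"twist":0,"gripper":128}
    - {"x":0,"y":0,"z":0,"twist":0,"gripper":128}
    - {"x":0,"y":0,"z":0,"twist":0,"gripper":128}

```text
t: 7.25
ee_pos: [0.6186, -0.2246, 0.0851]
tool_rot: [0.992, 0.125, 0.0, 0.0]
contact_force: [-7.0, 3.1, 18.6]
opening: 0.0428
grasp_force: 9.0
```

Run:
```python
from h import *
import time
p,d=imaging.capture("side")
a=cv2.resize(p[130:250,300:440],(700,600),interpolation=cv2.INTER_CUBIC); cv2.imwrite("pics/c4.png",a)
b=np.load("side_d.npy")
o=np.array([.6185,-.2248]);t=np.radians(14.5);ex=np.array([np.cos(t),np.sin(t)]);ey=np.array([-ex[1],ex[0]])
for D in(b,d):
    P=cloud("side",D).reshape(-1,3); l=np.c_[(P[:,:2]-o)@ex,(P[:,:2]-o)@ey]
    s=(abs(l[:,1])<.03)&(P[:,2]>.052)&(P[:,2]<.066)&(l[:,0]>-.17)&(l[:,0]<-.045)
    print("pack end x",np.percentile(l[s,0],[1,5]).round(4),s.sum())
print(env.state()["contact_force"],env.state()["t"])
```

```text
pack end x [-0.109  -0.1075] 343
pack end x [-0.1501 -0.1466] 550
[-8.28609795  3.71601293 17.57905923] 7.3
```

View pics/c4.png

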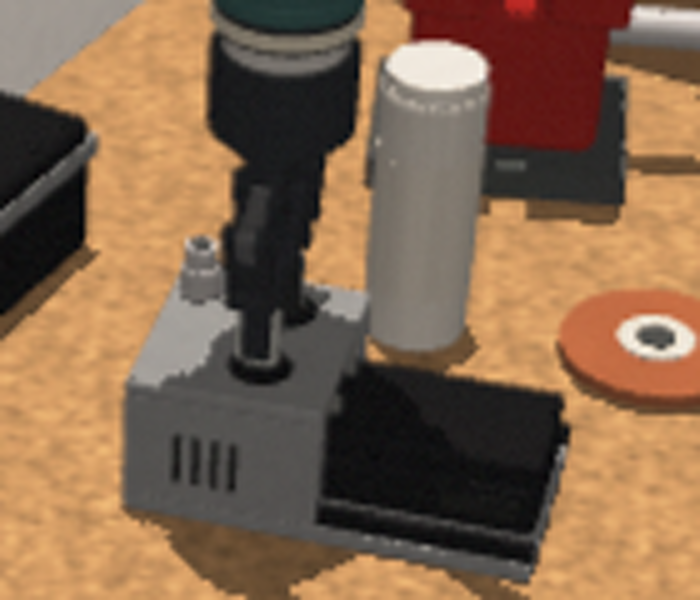

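The pack's end is now at x≈568 in the crop, and depth puts its travel at about 41 mm, so it is at the stop. I hold another second, then lift straight up.

Request:
drive_tool:
  rows:
    - {"x":0,"y":0,"z":0,"twist":0,"gripper":128}
    - {"x":0,"y":0,"z":0,"twist":0,"gripper":128}
    - {"x":0,"y":0,"z":0,"twist":0,"gripper":128}
    - {"x":0,"y":0,"z":0,"twist":0,"gripper":128}
    - {"x":0,"y":0,"z":0,"twist":0,"gripper":128}
    - {"x":0,"y":0,"z":0,"twist":0,"gripper":128}
    - {"x":0,"y":0,"z":0,"twist":0,"gripper":128}
    - {"x":0,"y":0,"z":0,"twist":0,"gripper":128}
    - {"x":0,"y":0,"z":0,"twist":0,"gripper":128}
    - {"x":0,"y":0,"z":0,"twist":0,"gripper":128}

```text
t: 8.3
ee_pos: [0.6187, -0.2246, 0.0851]
tool_rot: [0.992, 0.125, 0.0, 0.0]
contact_force: [-7.1, 2.6, 18.3]
opening: 0.0425
grasp_force: 9.0
```

Request:
drive_tool:
  rows:
    - {"x":0,"y":0,"z":0.5,"twist":0,"gripper":128}
    - {"x":0,"y":0,"z":1,"twist":0,"gripper":128}
    - {"x":0,"y":0,"z":2,"twist":0,"gripper":128}
    - {"x":0,"y":0,"z":3,"twist":0,"gripper":128}
    - {"x":0,"y":0,"z":3,"twist":0,"gripper":128}
    - {"x":0,"y":0,"z":3,"twist":0,"gripper":128}
    - {"x":0,"y":0,"z":2,"twist":0,"gripper":128}
    - {"x":0,"y":0,"z":0,"twist":0,"gripper":128}
    - {"x":0,"y":0,"z":0,"twist":0,"gripper":128}
    - {"x":0,"y":0,"z":0,"twist":0,"gripper":128}

```text
t: 9.3
ee_pos: [0.6173, -0.2241, 0.224]
tool_rot: [0.992, 0.125, -0.001, -0.001]
contact_force: [-0.0, 0.3, -0.4]
opening: 0.0424
grasp_force: 0.0
```

Run:
```python
from h import *
p,d=imaging.capture("side")
a=cv2.resize(p[130:250,300:440],(700,600),interpolation=cv2.INTER_CUBIC); cv2.imwrite("pics/c5.png",a)
```

```text
(no output)
```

View pics/c5.png

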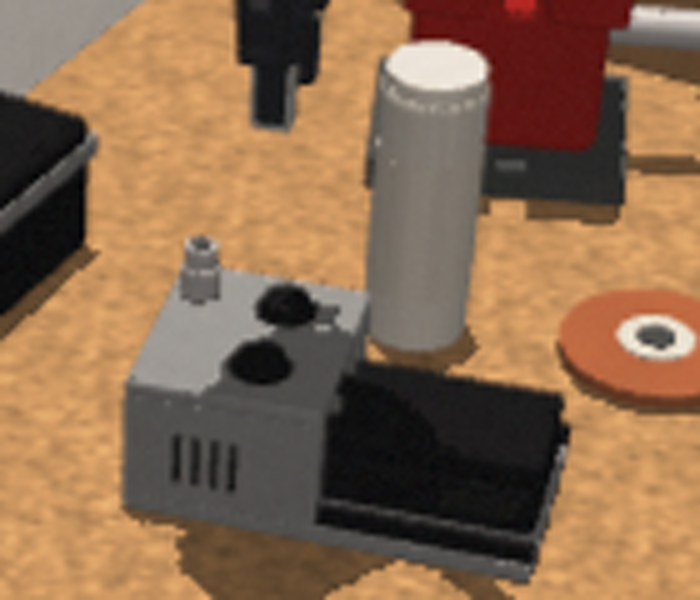

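Both caps, at (287,305) and (260,362), are back up. The pack is still fully out, the socket and can have not moved, and the gripper is clear.

```bash
python3 -c "
from cell import env; print(env.close_job())"
```

```text
the job is handed in; nothing more can be done
None
```

The loaded charger's pack is out at its stop (about 41 mm measured by depth camera), both its buttons are back up, the gripper is clear, and the job is handed in; no verdict was returned.

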